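# Load the insulation test fixture with the sleeves that fit

## Robot

A 6-joint arm with a two-finger parallel gripper is mounted at the origin on a cart in front of the work surface, level with it; the furniture and walls round the work are solid. World frame = base frame: x ahead of the robot, y to its left, z up, the work surface at z = 0. Lengths are in m, angles in rad, forces in N, time in s.
With the tool pointing down it reaches from about 0.35 to 0.975 m from the base axis. Payload 4.9 kg.
Tool frame: the origin (TCP) lies midway between the tips of the shut fingers; the grasp point (between the pads) lies 19 mm behind it; z points along the fingers, y is the line along which they close (so a half turn about z gives the same grasp; the last joint's range is limited). The gripper opens to 85 mm and grips with 20 to 120 N. Pads are 22 mm wide; open, the fingers measure 114 mm over their backs; the gripper's body (76 mm by 85 mm) begins 54 mm behind the grasp point. The pads swing forward as they close: fully open they stand 13 mm farther back than shut.
Start: joints at [1.032, 0.053, 1.613, -0, 1.476, -0.119], TCP at [0.255, 0.571, 0.231] pointing down, gripper open.
Joint ranges: [-3.01, 3.01], [-1.01, 2.22], [0.06, 2.58], [-1.02, 4.17], [0.09, 2.62], [-3.14, 3.14]. Speed limits (rad/s): [2.57, 2.57, 3.14, 3.14, 3.14, 3.14].

## Interface

Orientations are given as a unit quaternion [w, x, y, z].
In Python, from plant import * gives the robot as it stands.
- The arm moves only by the tool jog_arm, never from a script. Its argument "targets" is a list of rows, each a list of 3 entries, a list of its own where there are three numbers: the shift along the tool's x, y, z in units of 25 mm (1.0 is 25 mm), then the turn, a rotation vector about the tool's x, y, z in units of 8 degrees (1.0 is 8 degrees), then the opening in per cent of the stroke, from 0 (shut) to 100 (fully open). A call has 1 to 8 rows; each row is the pose to reach, as a shift and turn from the pose commanded when the call began, along the tool's axes at that moment; what a row does not reach only later rows make up. A row lasts 1/8 s, in which the tool goes at most 62.5 mm and 10.7 degrees, less where a joint would pass 70% of its speed; a pose out of reach is approached as far as the arm can. A call with a gripper value outside its range is refused whole. The fingers move at their own pace and stop on an object; the grip force is fixed at half the most. Time passes only in rows, so rows that repeat a pose let the fingers close. It gives the time, the measured TCP pose, the force, the opening and the grip force at its end, in the units of the state.
- state(): the state, without advancing time (a new reading comes with each control period).
- grab_frame(name): name is "scene" or "top"; returns (picture, depth): 480x640x3 uint8, red, green, blue; 480x640 float32, m along the optical axis (not along the pixel's ray), 0 where there is no reading.
- camera_params(name): a dict with "fovy" (degrees; the focal length in pixels is half the picture's height over the tangent of half this angle, whatever the lens; pixels are square), "cx", "cy" (the principal point, pixels), "dist" ([k1, k2, p1, p2, k3] as OpenCV has them; the pictures are not rectified), "rvec" (rotation vector, rad) and "tvec" (3), from world to camera coordinates, as OpenCV has them. Camera axes: x right, y down, z forward; pixel columns grow to the right and rows downward; lengths in m; the calibration is good to about 2 mm. A picture is of the moment at which its call begins. camera_params takes no time and is no camera call.
- job_done(): hands the job in; it is judged then, once.
The state is a dict: "time": time; "joint_pos": joint angles; "joint_vel": joint speeds; "joint_efforts": joint torques, N m; "tool_pos": TCP position; "tool_rot": TCP orientation; "contact_force": force on the tool from outside, world axes, zero at the start; "ft_torque": the same for the moment, N m; "gripper_width": opening from 0.0 (shut) to 1.0 (fully open); "grasp_force": force on a finger pad.
Only numpy, scipy, OpenCV 4.12 (cv2) and the standard library are available. Lean on these libraries where they do the work, as an engineer would, in place of code of your own. Each camera call takes 0.05 s, during which the arm holds its last target. There are 200 camera calls.

## Task

Pull up the spring-loaded locking pin of the test fixture and turn its knob so that it rests in the notch and stays up by itself, then pull the carriage fully out. Try the white sleeves on the gauge pins: leave each one that slides right down on a pin of its own, standing on the carriage, and put each one that will not go down into the grey tray on the right. Then push the loaded carriage fully home and turn the knob back so that the pin drops and locks it; leave the other things on the bench where they are.

Things in the scene. Friction and masses are not known exactly. Their poses are not given: they have to be found in the camera images.
- fixture: bare aluminium test fixture fixed to the desk, 275 x 283 mm, base plate 12 mm thick. Origin under the base on the desk, its front faces its own -x (towards the robot), z up. At its back a grey sheet-metal guard hood, open only at the front, spans x 27 to 105 mm, y -107 to 107 mm, up to z 112 mm
- carriage (a joint): travel of the steel carriage that carries the three gauge pins, m: 0 = fully home (gauge pins under the hood, against its stop), 0.10 = fully out to the front (fixture -x, against its stop). Moves with about 3 N of friction and stays where it is left; while the locking pin is down in its hole it cannot be moved
- carriage_grip (a point): grip point on the carriage's handle: black upright bar 14 mm thick along the sliding direction, 60 mm wide across it, 34 mm tall; this point is on its middle, 12 mm below its top, 45 mm above the desk. Moves with the carriage; its x axis is the fixture's x (carriage slides out along -x)
- gauge0 (a point): foot of gauge pin 0 (left seen from the robot) on the carriage's top face, 26 mm above the desk; z axis up the pin. Pin: 20 mm diameter, 50 mm tall, top 8 mm tapered to 13 mm. The three pins stand 66 mm apart along the fixture's y. Moves with the carriage
- gauge1 (a point): foot of gauge pin 1 (middle seen from the robot) on the carriage's top face, 26 mm above the desk; z axis up the pin. Pin: 20 mm diameter, 50 mm tall, top 8 mm tapered to 13 mm. The three pins stand 66 mm apart along the fixture's y. Moves with the carriage
- gauge2 (a point): foot of gauge pin 2 (right seen from the robot) on the carriage's top face, 26 mm above the desk; z axis up the pin. Pin: 20 mm diameter, 50 mm tall, top 8 mm tapered to 13 mm. The three pins stand 66 mm apart along the fixture's y. Moves with the carriage
- pin (a joint): lift of the spring locking pin, m: 0 = down in the carriage's hole, locked. Spring: 6 N down at 0, 12 N at the top stop (0.021). A cross bar under the knob lies in a deep slot, so the knob turns only when lifted over 0.016; in the rest notch it stays at 0.013, clear of the carriage. Let go at turn 0 it snaps down; with the carriage not home it rides on the strip at 0.010 until the hole comes
- pin_grip (a point): grip point on the black wing knob on top of the locking pin, to the left of the carriage (fixture x -40, y 140 mm): wing 46 mm long along this point's x axis, 16 mm thick along its y axis, 32 mm tall; this point is on the pin's vertical axis, 14 mm below the wing's top, 82 mm above the desk when the pin is down; lifts and turns with the knob
- pin_knob (a joint): turn of the wing knob about the vertical, rad, growing counter-clockwise seen from above (range -0.05 to 1.29): 0 = over the deep slot, wing along the fixture's x; 1.22 = over the shallow rest notch (3 mm deep in the collar's top) that holds the pin up
- sleeve0: white ceramic sleeve, standing: flange 56 mm diameter, 10 mm thick at the bottom, neck 36 mm diameter, 58 mm tall in all, open through. Origin at the centre of the underside, z up its axis. All alike outside; some have a 23 mm bore, some 17 mm: only the wide ones go down over a gauge pin (the others stop on its taper, 45 mm above the foot). 0.10 to 0.16 kg. May be absent
- sleeve1: white ceramic sleeve, standing: flange 56 mm diameter, 10 mm thick at the bottom, neck 36 mm diameter, 58 mm tall in all, open through. Origin at the centre of the underside, z up its axis. All alike outside; some have a 23 mm bore, some 17 mm: only the wide ones go down over a gauge pin (the others stop on its taper, 45 mm above the foot). 0.10 to 0.16 kg. May be absent
- sleeve2: white ceramic sleeve, standing: flange 56 mm diameter, 10 mm thick at the bottom, neck 36 mm diameter, 58 mm tall in all, open through. Origin at the centre of the underside, z up its axis. All alike outside; some have a 23 mm bore, some 17 mm: only the wide ones go down over a gauge pin (the others stop on its taper, 45 mm above the foot). 0.10 to 0.16 kg. May be absent
- sleeve3: white ceramic sleeve, standing: flange 56 mm diameter, 10 mm thick at the bottom, neck 36 mm diameter, 58 mm tall in all, open through. Origin at the centre of the underside, z up its axis. All alike outside; some have a 23 mm bore, some 17 mm: only the wide ones go down over a gauge pin (the others stop on its taper, 45 mm above the foot). 0.10 to 0.16 kg. May be absent
- tray: open grey plastic tray fixed on the desk to the right, near the front edge: 92 (its x) x 170 (its y) x 40 mm tall, walls and floor 3 mm thick; room for two sleeves side by side along its y. Origin at the centre of its underside. The resistor load boards stand close behind it
- carton_parts: open carton fixed on the desk behind the sleeves: 200 (its x) x 120 (its y) mm, walls up to z 58 mm; origin at the centre of its underside. Keep the fingers clear of its walls
- sign_switch: thin plastic sign hanging above the left of the desk, not to be struck by the arm's wrist: 160 mm wide along y, 210 mm tall, 2 mm thick; origin at the middle of its lower edge
- tin: bystander, to be left where it is: small white round tin with a red mark on its lid, 54 mm across, 26 mm high; origin at the centre of its underside
- reel: bystander, to be left where it is: big solder reel with yellow-green rims, 72 mm across, 68 mm high; origin at the centre of its underside
- black_plug: bystander, to be left where it is: black mains plug lying on its side, 37x72x37 mm; origin at the centre of its underside
- driver: bystander, to be left where it is: red-handled screwdriver lying, 200 mm long; origin at the centre of its underside
- second_plug: bystander, to be left where it is: second black mains plug lying on its side, 37x72x37 mm; origin at the centre of its underside

How it is judged:
By the outcome, as a careful person would: the job done as asked, in the order asked, and still so for the second after the job is handed in, with the robot touching nothing.
Of sleeve0, sleeve1, sleeve2, sleeve3 only 3 to 4 are there at a start; the rules pass over those that are not, and their reading is None.
At some moment in a run one of sleeve0, sleeve1, sleeve2, sleeve3 may be knocked a few centimetres aside while the robot is not near it.
It also fails if it takes over 208 s, if anything falls off the work surface, if the arm or the gripper's body presses on something with over 40 N, if the wrist force passes 120 N, or if a joint passes its speed limit or range.

## Working session

There is one attempt and no reset: what is moved stays moved. The work goes in short steps, Python scripts to look and compute and a tool call to move; the robot and the scene stay as the last step left them, time stands still between calls to the robot, and variables do not carry over. Pictures are saved under pics/ and viewed, at most 14 in all, crops included, and the job is handed in when it is done.

Besides the shell and the picture viewer there is one more tool, called as name(argument=value, ...), one argument or row to a line, values as JSON. jog_arm: Moves the arm, as the interface text tells. Its arguments: {"type":"object","properties":{"targets":{"type":"array"}},"required":["targets"]}

```bash
mkdir -p pics; cat > h.py <<'E'
from plant import *
import numpy as np, cv2
from scipy.spatial.transform import Rotation as R
def cam(n):
    c=camera_params(n); f=240/np.tan(np.radians(c["fovy"])/2)
    K=np.array([[f,0,c["cx"]],[0,f,c["cy"]],[0,0,1]]); return K,np.array(c["dist"],float),cv2.Rodrigues(np.array(c["rvec"],float))[0],np.array(c["tvec"],float)
def ray(n,uv):
    K,d,Rm,t=cam(n); p=cv2.undistortPoints(np.array(uv,float).reshape(-1,1,2),K,d).reshape(-1,2)
    return -Rm.T@t,(np.c_[p,np.ones(len(p))])@Rm
def onz(n,uv,z):
    o,D=ray(n,uv); return o+D*((z-o[2])/D[:,2])[:,None]
def cloud(n,depth):
    v,u=np.mgrid[:480,:640]; o,D=ray(n,np.c_[u.ravel(),v.ravel()])
    return (o+D*depth.reshape(-1,1)).reshape(480,640,3)
def proj(n,P):
    K,d,Rm,t=cam(n); return cv2.projectPoints(np.array(P,float).reshape(-1,1,3),Rm,t,K,d)[0].reshape(-1,2)
def save(fn,im): cv2.imwrite(fn,im[...,::-1])
def go(P,yaw=None):
    """shift in tool units to world TCP P"""
    s=state(); r=R.from_quat(np.r_[s["tool_rot"][1:],s["tool_rot"][0]]); print("units",np.round(r.inv().apply(np.array(P)-s["tool_pos"])/.025,2),"tcp",np.round(s["tool_pos"],4),"R\n",np.round(r.as_matrix(),3))
E
python3 - <<'E'
from h import *
for n in("scene","top"):
    im,d=grab_frame(n); save(f"pics/{n}0.png",im); np.save(n+"d.npy",d); np.save(n+"i.npy",im)
    K,ds,Rm,t=cam(n); print(n,K[0,0],-Rm.T@t,Rm[2])
s=state();print(s); go([0,0,0])
E
```

```text
scene 442.96842324938035 [-0.73870532  0.74499758  0.91050253] [ 0.792278   -0.46740578 -0.39220836]
top 608.7544604931091 [-0.83206909  0.11341026  2.34001649] [ 0.55246109 -0.03951479 -0.83260154]
{'time': 0.1, 'joint_pos': array([ 1.03201957e+00,  5.33104724e-02,  1.61411951e+00,  1.37723139e-05,
        1.47602291e+00, -1.18984745e-01]), 'joint_vel': array([ 0.00158249, -0.00018057, -0.00341631,  0.00035604, -0.00059647,
       -0.00012894]), 'joint_efforts': array([-1.41254850e-04, -3.94907427e+01, -3.71361959e+01, -1.46210514e-04,
        3.93778275e-03,  2.17197208e-05]), 'tool_pos': array([0.25443298, 0.57026077, 0.230196  ]), 'tool_rot': array([-3.06902152e-04,  2.08358744e-01,  9.78052027e-01, -8.78058787e-04]), 'contact_force': array([-0.62361011,  0.07062233, -0.13980519]), 'ft_torque': array([-0.05027519, -0.01913426, -0.00199361]), 'grasp_force': 0.0, 'gripper_width': 1.000733443681517}
units [-1.000e-02 -2.496e+01  9.250e+00] tcp [0.2544 0.5703 0.2302] R
 [[-0.913  0.408 -0.001]
 [ 0.408  0.913 -0.002]
 [ 0.    -0.002 -1.   ]]
```

View pics/scene0.png

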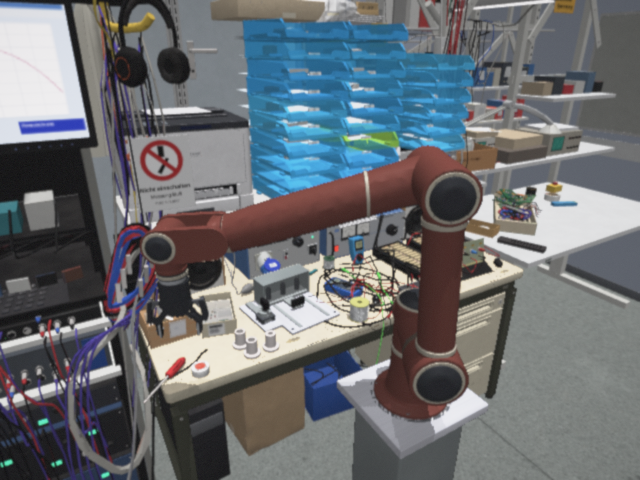

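View pics/top0.png

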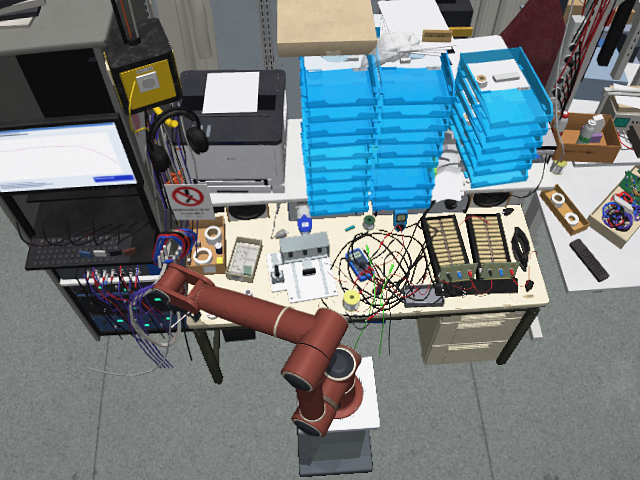

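The scene view shows three sleeves near (240–270, 342), the fixture near (290, 305), the tin at (200, 369) and the sign at (163, 160). The top view shows the fixture near (305, 272) and the tray near (424, 296), with the arm hiding the sleeves. I'll zoom in on the fixture in both views.

```bash
python3 - <<'E'
from h import *
a=np.load("scenei.npy")[250:400,140:340]; b=np.load("topi.npy")[215:315,180:450]
save("pics/sc1.png",cv2.resize(a,None,fx=4,fy=4,interpolation=cv2.INTER_CUBIC)); save("pics/tc1.png",cv2.resize(b,(800,296),interpolation=cv2.INTER_CUBIC))
E
```

```text
(no output)
```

View pics/sc1.png

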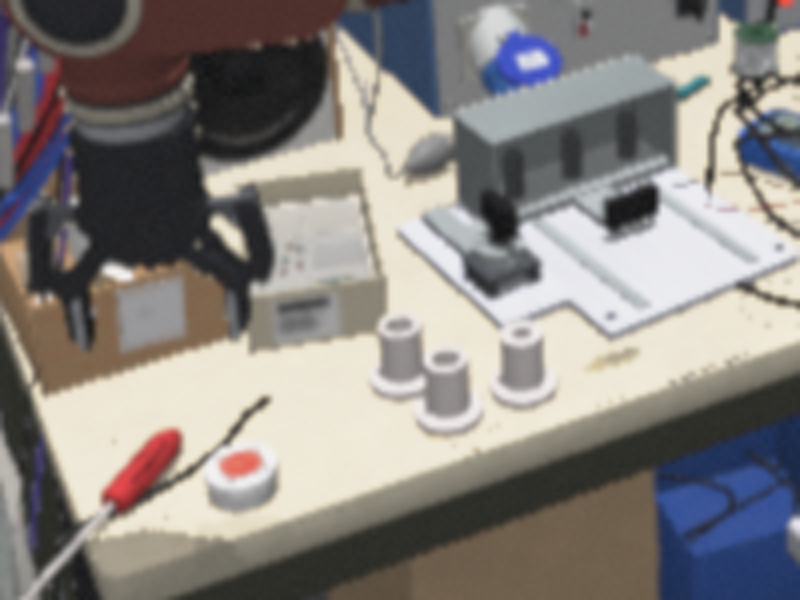

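View pics/tc1.png

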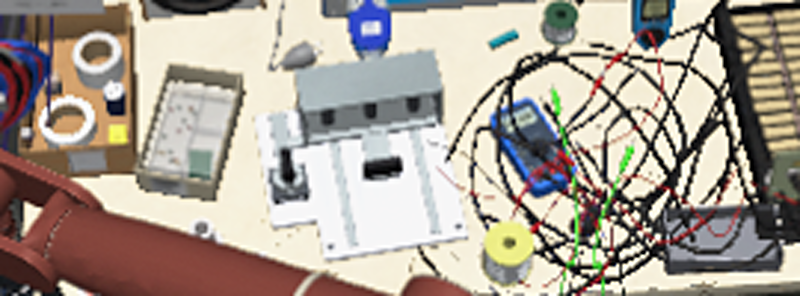

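The crops show sleeve tops in the scene view near (240,331), (252,339) and (270,333). The handle is at (298,302) scene and (309,268) top. The knob is at (265,304) scene and (277,268) top, and the tray at top (422,295).

```bash
python3 - <<'E'
from h import *
S=np.load("scenei.npy");T=np.load("topi.npy");cs=cloud("scene",np.load("scened.npy"));ct=cloud("top",np.load("topd.npy"))
def rep(nm,m,c,z0,z1):
    q=m&(c[...,2]>z0)&(c[...,2]<z1); P=c[q]; 
    if len(P)<3: print(nm,len(P));return
    r=cv2.minAreaRect((P[:,:2]*1000).astype(np.float32)); print(nm,len(P),"med",np.median(P,0).round(4),"z",P[:,2].min().round(3),P[:,2].max().round(3),"rect",np.round(r[0],1),np.round(r[1],1),round(r[2],1))
def box(x0,y0,x1,y1):
    m=np.zeros((480,640),bool);m[y0:y1,x0:x1]=1;return m
ds=S.max(2)<70;dt=T.max(2)<70
rep("desk s",box(190,355,280,365),cs,-.05,.05);rep("desk t",box(260,240,275,250),ct,-.05,.05)
rep("handle s",box(288,292,308,312)&ds,cs,.02,.075);rep("handle t",box(298,262,320,278)&dt,ct,.02,.075)
rep("handle top t",box(298,262,320,278)&dt,ct,.052,.062)
rep("knob s",box(256,295,272,312)&ds,cs,.067,.11);rep("knob t",box(268,260,288,280)&dt,ct,.067,.11)
for n,c,b in(("hood top s",cs,box(250,262,312,300)),("hood top t",ct,box(272,225,335,255))): rep(n,b,c,.106,.118)
rep("base t",box(264,235,345,304)&(T.min(2)>150),ct,.006,.022)
for k,b in enumerate((box(230,326,247,352),box(244,334,262,360),box(261,328,282,354))):
    rep(f"sl{k} top",b&(S.min(2)>100),cs,.053,.066); 
for k,uv in enumerate(((240,331),(252.2,339.3),(270.5,333))): print(k,onz("scene",[uv],.058).round(4))
rep("tray t",box(400,280,447,312),ct,.03,.05);rep("tray t all",box(400,280,447,312),ct,.001,.05)
rep("reel t",box(340,285,364,312)&(T[...,2]<150)&(T[...,0]>150),ct,.05,.08)
rep("carton",box(222,230,266,285),ct,.05,.066)
rep("sign s",box(138,138,190,205),cs,.1,.9)
print(onz("scene",[(200,366)],.026))
E
```

```text
desk s 892 med [ 0.3912  0.3896 -0.    ] z -0.035 0.028 rect [384.7 399.8] [290.5  85.3] 60.8
desk t 143 med [0.7312 0.2629 0.002 ] z -0.018 0.049 rect [730.1 262.6] [62.7 76.7] 89.4
handle s 85 med [0.5451 0.0832 0.0447] z 0.029 0.06 rect [545.8  77.7] [16.5 58.4] 11.1
handle t 57 med [0.5491 0.0793 0.0482] z 0.021 0.074 rect [548.9  79.3] [21.7 54.1] 3.0
handle top t 13 med [0.5513 0.0786 0.0556] z 0.052 0.062 rect [550.7  81.3] [12.2 51.4] 9.5
knob s 80 med [0.5308 0.2229 0.0875] z 0.068 0.101 rect [535.3 221.1] [47.1 16. ] 6.4
knob t 33 med [0.5321 0.221  0.0937] z 0.073 0.106 rect [538.7 221.5] [43.8 13.9] 6.3
hood top s 610 med [0.6612 0.0966 0.1118] z 0.106 0.117 rect [710.9  98.9] [188.8 215.4] 7.0
hood top t 418 med [0.664  0.0948 0.1124] z 0.106 0.118 rect [689.6  98.7] [136.9 213.1] 8.6
base t 1933 med [0.5292 0.1021 0.013 ] z 0.006 0.022 rect [589.9 104.2] [371.7 365. ] 85.9
sl0 top 56 med [0.4515 0.3467 0.0567] z 0.053 0.06 rect [433.7 352.9] [33.9 78.8] 74.7
sl1 top 48 med [0.39   0.3296 0.0568] z 0.053 0.061 rect [390.9 331.6] [32.5 33.6] 65.1
sl2 top 65 med [0.3909 0.2661 0.0566] z 0.053 0.063 rect [392.4 264. ] [32.8 42.2] 66.4
0 [[0.4533 0.3449 0.058 ]]
1 [[0.3903 0.3276 0.058 ]]
2 [[0.3927 0.2622 0.058 ]]
tray t 305 med [ 0.4196 -0.395   0.0384] z 0.03 0.05 rect [ 415.  -410.9] [206.  131.1] 84.5
tray t all 1062 med [ 0.4127 -0.4022  0.0182] z 0.001 0.05 rect [ 416.2 -412. ] [209.4 161.8] 85.1
reel t 165 med [ 0.3964 -0.0931  0.0686] z 0.053 0.08 rect [403.2 -97.6] [69.8 83.2] 32.9
carton 259 med [0.6364 0.3736 0.0548] z 0.05 0.066 rect [647.4 391.5] [173.5 210.2] 75.9
sign s 3471 med [0.5389 0.5031 0.5981] z 0.492 0.694 rect [599.8 439.8] [116.3 296.6] 43.1
[[0.38495415 0.50210554 0.026     ]]
```

jog_arm(
  targets=[
    [[-16.0,-8.1,2.0],[0,0,-3.85],50],
    [[-16.0,-8.1,2.0],[0,0,-3.85],50],
    [[-16.0,-8.1,2.0],[0,0,-3.85],50],
    [[-16.0,-8.1,2.0],[0,0,-3.85],50],
    [[-16.0,-8.1,2.0],[0,0,-3.85],50],
    [[-16.0,-8.1,2.0],[0,0,-3.85],50],
    [[-16.0,-8.1,2.0],[0,0,-3.85],50],
    [[-16.0,-8.1,2.0],[0,0,-3.85],50],
  ],
)

```text
time: 1.1
tool_pos: [0.5385, 0.22, 0.1802]
tool_rot: [-0.001, -0.057, 0.998, -0.0]
contact_force: [-0.8, 0.0, -0.7]
gripper_width: 0.502
grasp_force: 0.0
```

```bash
python3 - <<'E'
from h import *
go([.537,.2213,.066])
im,d=grab_frame("scene");im2,d2=grab_frame("top");np.save("s1.npy",im);np.save("t1.npy",im2);np.save("t1d.npy",d2)
a=cv2.resize(im[265:365,200:340],(700,500),interpolation=cv2.INTER_CUBIC); b=cv2.resize(im2[235:325,225:325],(600,540),interpolation=cv2.INTER_CUBIC)
save("pics/a.png",a);save("pics/b.png",b)
print(state()["joint_pos"].round(3))
E
```

```text
units [0.05 0.06 4.57] tcp [0.5385 0.22   0.1802] R
 [[-0.993 -0.114 -0.001]
 [-0.114  0.993 -0.001]
 [ 0.002 -0.    -1.   ]]
[ 0.262 -0.012  1.765  0.     1.39  -1.423]
```

View pics/a.png

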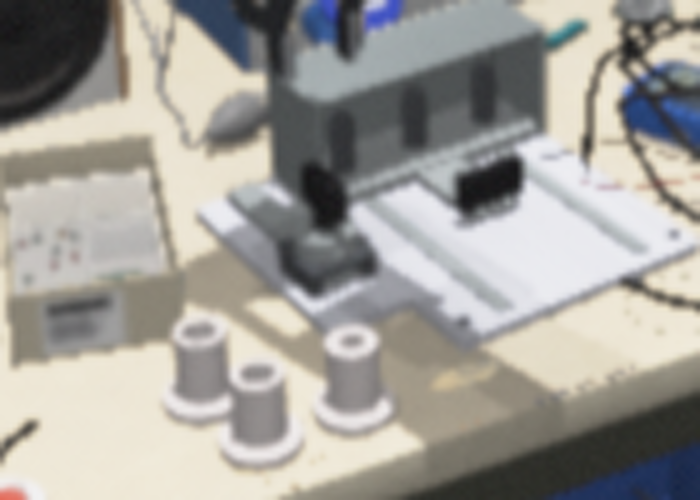

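View pics/b.png

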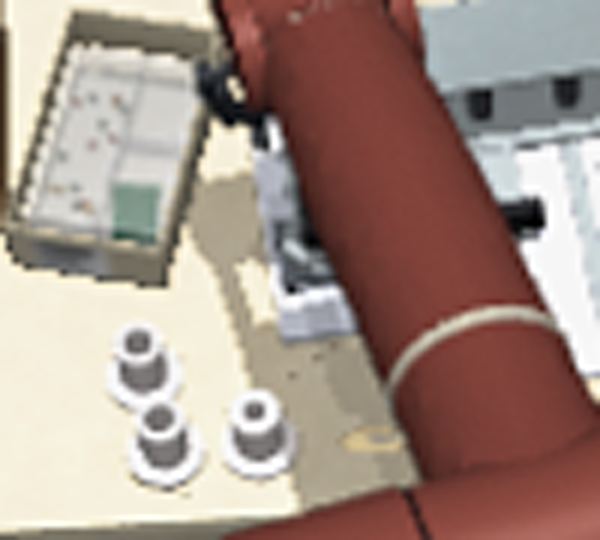

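Scene crop: three sleeves stand at scene (240,332), (252,340) and (270,333). Both views agree that the two on the left have wide bores and the right one has a narrow bore. Going down on the knob next.

jog_arm(
  targets=[
    [[0.05,0.05,2.5],[0,0,0],50],
    [[0.05,0.05,4.5],[0,0,0],50],
    [[0.05,0.05,4.5],[0,0,0],50],
    [[0.05,0.05,4.5],[0,0,0],0],
    [[0.05,0.05,4.5],[0,0,0],0],
    [[0.05,0.05,4.5],[0,0,0],0],
    [[0.05,0.05,4.5],[0,0,0],0],
    [[0.05,0.05,4.5],[0,0,0],0],
  ],
)

```text
time: 2.2
tool_pos: [0.5372, 0.2205, 0.0713]
tool_rot: [0.001, -0.059, 0.998, -0.004]
contact_force: [-1.2, -13.7, -0.9]
gripper_width: 0.176
grasp_force: 58.9
```

```bash
python3 - <<'E'
from h import *
s=state();print(s);print(s["joint_pos"])
E
```

```text
{'time': 2.2, 'joint_pos': array([ 0.26529639,  0.10138295,  1.84246741, -0.00855269,  1.19780272,
       -1.42082745]), 'joint_vel': array([-0.00071694, -0.00260766,  0.00045856,  0.0010411 ,  0.00051146,
        0.00102772]), 'joint_efforts': array([ 7.27828413e+00, -3.86803830e+01, -3.62356710e+01,  3.30256015e+00,
       -1.32491894e+00, -1.80401327e-02]), 'tool_pos': array([0.53718341, 0.22053638, 0.07131692]), 'tool_rot': array([ 7.91353392e-04, -5.91871199e-02,  9.98238962e-01, -3.90294141e-03]), 'contact_force': array([ -1.23607253, -13.73800401,  -0.89023095]), 'ft_torque': array([-2.3005728 ,  0.12499083, -0.02189894]), 'grasp_force': 58.88232886791229, 'gripper_width': 0.17578180075482522}
[ 0.26529639  0.10138295  1.84246741 -0.00855269  1.19780272 -1.42082745]
```

jog_arm(
  targets=[
    [[0,-0.04,-0.4],[0,0,0],0],
    [[0,-0.04,-0.76],[0,0,0],0],
    [[0,-0.04,-0.76],[0,0,0],0],
  ],
)

```text
time: 2.58
tool_pos: [0.5368, 0.2202, 0.0887]
tool_rot: [0.001, -0.059, 0.998, -0.003]
contact_force: [3.0, -10.9, -12.5]
gripper_width: 0.172
grasp_force: 58.7
```

jog_arm(
  targets=[
    [[0,-0.04,-0.05],[0,0,-1.3],0],
    [[0,-0.04,-0.05],[0,0,-2.6],0],
    [[0,-0.04,-0.05],[0,0,-3.9],0],
    [[0,-0.04,-0.05],[0,0,-5.2],0],
    [[0,-0.04,-0.05],[0,0,-6.5],0],
    [[0,-0.04,-0.05],[0,0,-7.8],0],
    [[0,-0.04,-0.05],[0,0,-8.75],0],
    [[0,-0.04,-0.05],[0,0,-8.75],0],
  ],
)

```text
time: 3.58
tool_pos: [0.5378, 0.2179, 0.0894]
tool_rot: [-0.001, -0.621, 0.784, -0.005]
contact_force: [6.8, -13.8, -12.5]
gripper_width: 0.177
grasp_force: 58.7
```

```bash
python3 - <<'E'
from h import *
go([0,0,0]);s=state();print(s["joint_pos"].round(3),s["ft_torque"],s["contact_force"])
E
```

```text
units [13.37 18.97  3.57] tcp [0.5378 0.2179 0.0894] R
 [[-0.228 -0.974  0.004]
 [-0.974  0.228 -0.009]
 [ 0.008 -0.006 -1.   ]]
[ 0.261  0.077  1.835 -0.01   1.228 -2.647] [-2.24012654 -1.03373703  0.01804749] [  6.78374337 -13.78505811 -12.49386241]
```

jog_arm(
  targets=[
    [[0,0,0.2],[0,0,0],0],
    [[0,0,0.22],[0,0,0],0],
    [[0,0,0.22],[0,0,0],0],
  ],
)

```text
time: 3.95
tool_pos: [0.5379, 0.2179, 0.0846]
tool_rot: [-0.001, -0.621, 0.784, -0.005]
contact_force: [5.1, -15.1, -9.4]
gripper_width: 0.178
grasp_force: 59.3
```

jog_arm(
  targets=[
    [[0,0,0.06],[0,0,0],0],
    [[0,0,0.06],[0,0,0],0],
  ],
)

```text
time: 4.2
tool_pos: [0.5381, 0.2179, 0.0844]
tool_rot: [-0.001, -0.621, 0.784, -0.005]
contact_force: [2.0, -15.0, -3.3]
gripper_width: 0.173
grasp_force: 60.0
```

jog_arm(
  targets=[
    [[0,0,0],[0,0,0],40],
    [[0,0,0],[0,0,0],40],
    [[0,0,0],[0,0,0],40],
    [[0,0,-2],[0,0,0],40],
    [[0,0,-4],[0,0,0],40],
    [[0,0,-4],[0,0,0],40],
  ],
)

```text
time: 4.95
tool_pos: [0.5396, 0.2233, 0.1889]
tool_rot: [0.005, -0.621, 0.784, -0.002]
contact_force: [-0.2, 0.7, -0.1]
gripper_width: 0.401
grasp_force: 0.0
```

```bash
python3 - <<'E'
from h import *
go([.547,.0785,.12])
im,d=grab_frame("scene");c=cloud("scene",d)
m=np.zeros((480,640),bool);m[285:312,252:275]=1
m&=(im.max(2)<70)&(c[...,2]>.08)&(c[...,2]<.125)
P=c[m];print(len(P),np.median(P,0),np.sort(P[:,2])[-8:],cv2.minAreaRect((P[:,:2]*1000).astype(np.float32)))
E
```

```text
units [ 5.59 -1.59  2.74] tcp [0.5396 0.2233 0.1889] R
 [[-0.229 -0.973  0.011]
 [-0.974  0.229  0.003]
 [-0.006 -0.01  -1.   ]]
108 [0.53391131 0.22041115 0.09935332] [0.10951557 0.11003524 0.11010721 0.11053153 0.11092029 0.11119135
 0.11135564 0.11135769] ((537.5907592773438, 219.09466552734375), (44.67168045043945, 23.565298080444336), 74.18132019042969)
```

jog_arm(
  targets=[
    [[5.55,-1.5,1.0],[0,0,1.3],50],
    [[5.55,-1.5,1.0],[0,0,2.6],50],
    [[5.55,-1.5,1.0],[0,0,3.9],50],
    [[5.55,-1.5,1.0],[0,0,5.2],50],
    [[5.55,-1.5,1.0],[0,0,6.5],50],
    [[5.55,-1.5,1.0],[0,0,7.8],50],
    [[5.55,-1.5,1.0],[0,0,9.1],50],
    [[5.55,-1.5,1.0],[0,0,10],50],
  ],
)

```text
time: 6.0
tool_pos: [0.5398, 0.0785, 0.1551]
tool_rot: [-0.002, 0.03, 1.0, 0.0]
contact_force: [0.1, 0.1, 0.1]
gripper_width: 0.499
grasp_force: 0.0
```

jog_arm(
  targets=[
    [[0,0,0],[0,0,1.3],50],
    [[0,0,0],[0,0,2.6],50],
    [[0,0,0],[0,0,3.9],50],
    [[0,0,0],[0,0,5.2],50],
    [[0,0,0],[0,0,6.5],50],
    [[0,0,0],[0,0,7.8],50],
    [[0,0,0],[0,0,9.1],50],
    [[0,0,0],[0,0,10],50],
  ],
)

```text
time: 7.0
tool_pos: [0.5398, 0.0785, 0.1551]
tool_rot: [-0.001, 0.666, 0.746, -0.001]
contact_force: [-0.7, -0.3, -0.4]
gripper_width: 0.497
grasp_force: 0.0
```

```bash
python3 - <<'E'
from h import *
go([.5475,.0785,.034]);print(state()["joint_pos"].round(3))
E
```

```text
units [-0.04  0.32  4.84] tcp [0.5398 0.0785 0.1551] R
 [[-0.113  0.994 -0.003]
 [ 0.994  0.113  0.   ]
 [ 0.001 -0.003 -1.   ]]
[ 0.008 -0.075  1.87   0.     1.35  -0.106]
```

jog_arm(
  targets=[
    [[-0.04,0.3,2.5],[0,0,0],50],
    [[-0.04,0.3,4.8],[0,0,0],50],
    [[-0.04,0.3,4.8],[0,0,0],50],
    [[-0.04,0.3,4.8],[0,0,0],0],
    [[-0.04,0.3,4.8],[0,0,0],0],
    [[-0.04,0.3,4.8],[0,0,0],0],
    [[-0.04,0.3,4.8],[0,0,0],0],
    [[-0.04,0.3,4.8],[0,0,0],0],
  ],
)

```text
time: 8.0
tool_pos: [0.5509, 0.0782, 0.0402]
tool_rot: [0.002, 0.664, 0.748, 0.002]
contact_force: [-0.8, 1.6, 7.4]
gripper_width: 0.148
grasp_force: 61.1
```

jog_arm(
  targets=[
    [[0,0,-0.2],[0,0,0],0],
    [[0,-0.8,-0.2],[0,0,0],0],
    [[0,-1.6,-0.2],[0,0,0],0],
    [[0,-2.4,-0.2],[0,0,0],0],
    [[0,-3.2,-0.2],[0,0,0],0],
    [[0,-3.9,-0.2],[0,0,0],0],
    [[0,-4.05,-0.2],[0,0,0],0],
    [[0,-4.1,-0.2],[0,0,0],0],
  ],
)

```text
time: 9.0
tool_pos: [0.4517, 0.0666, 0.0406]
tool_rot: [0.006, 0.665, 0.747, 0.007]
contact_force: [35.4, 5.3, -41.3]
gripper_width: 0.142
grasp_force: 61.9
```

```bash
python3 - <<'E'
from h import *
go([.5,.07,.03]);print(state()["contact_force"])
E
```

```text
units [-0.09  1.93  0.46] tcp [0.4517 0.0666 0.0406] R
 [[-0.116  0.993  0.018]
 [ 0.993  0.116  0.002]
 [ 0.     0.018 -1.   ]]
[ 35.37720013   5.29718771 -41.34042669]
```

jog_arm(
  targets=[
    [[0,0.1,0.2],[0,0,0],0],
    [[0,0.1,0.2],[0,0,0],0],
  ],
)

```text
time: 9.25
tool_pos: [0.4523, 0.0666, 0.0403]
tool_rot: [0.002, 0.664, 0.747, 0.002]
contact_force: [2.7, 0.8, 6.8]
gripper_width: 0.145
grasp_force: 68.6
```

jog_arm(
  targets=[
    [[0,0,0],[0,0,0],40],
    [[0,0,0],[0,0,0],40],
    [[0,0,0],[0,0,0],40],
    [[0,0,-3],[0,0,0],40],
    [[0,0,-5],[0,0,0],40],
    [[0,0,-5],[0,0,0],40],
  ],
)

```text
time: 10.0
tool_pos: [0.453, 0.0663, 0.1685]
tool_rot: [0.005, 0.664, 0.747, 0.004]
contact_force: [0.4, -0.3, -1.0]
gripper_width: 0.398
grasp_force: 0.0
```

```bash
python3 - <<'E'
from h import *
im,d=grab_frame("scene");c=cloud("scene",d);np.save("s2.npy",im);np.save("s2d.npy",d)
save("pics/c.png",cv2.resize(im[265:365,200:340],(700,500),interpolation=cv2.INTER_CUBIC))
go([.3927,.2622,.12])
# predicted pins
o=np.array([.5944,.0844]);a=np.radians(6.8);Rm=np.array([[np.cos(a),-np.sin(a)],[np.sin(a),np.cos(a)]])
for y in(.066,0,-.066):
    p=o+Rm@[-.034,y]; print(p.round(4),proj("scene",[np.r_[p,.076]]).round(1),[(proj("scene",[np.r_[p,.076]])[0]-[200,265])*5])
    q=np.r_[p,.05]; m=(np.linalg.norm(c[...,:2]-p,axis=2)<.02)&(c[...,2]>.04)&(c[...,2]<.085); P=c[m]
    print(len(P),np.median(P,0),P[:,2].max() if len(P) else 0)
E
```

```text
units [ 8.06 -1.4   1.78] tcp [0.4509 0.0663 0.165 ] R
 [[-0.117  0.993  0.006]
 [ 0.993  0.117 -0.   ]
 [-0.001  0.006 -1.   ]]
[0.5528 0.1459] [[281.  297.6]] [array([405.04997059, 163.24962902])]
46 [0.54407771 0.14838378 0.06132694] 0.07970336440971493
[0.5606 0.0804] [[295.8 292.3]] [array([479.14579246, 136.53981971])]
50 [0.55128758 0.08295946 0.06164923] 0.07955455861454652
[0.5685 0.0148] [[310.  287.2]] [array([550.03912632, 110.98464692])]
49 [0.5578703  0.01688514 0.05813562] 0.0790916511218599
```

View pics/c.png

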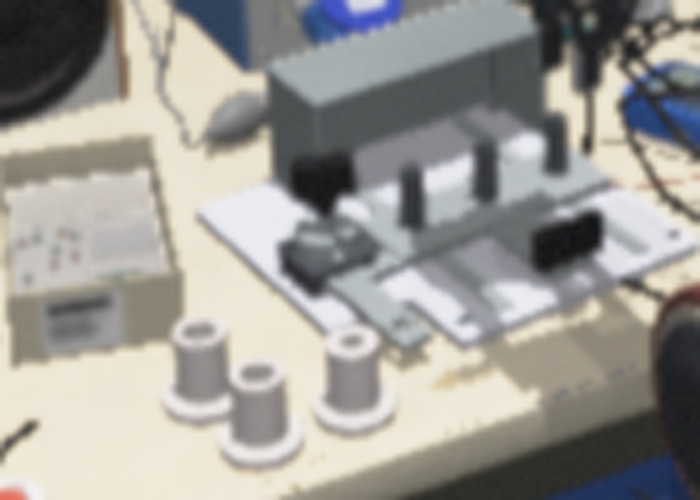

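The pins stand clear of the hood at scene (282,299), (297,293) and (311,288). The knob wing is up and turned, and the handle is out. The sleeves haven't moved.

jog_arm(
  targets=[
    [[8.05,-1.4,0],[0,0,0],75],
    [[8.05,-1.4,0],[0,0,0],75],
    [[8.05,-1.4,1.0],[0,0,0],75],
    [[8.05,-1.4,1.5],[0,0,0],75],
    [[8.05,-1.4,1.5],[0,0,0],75],
  ],
)

```text
time: 10.68
tool_pos: [0.3877, 0.2619, 0.1206]
tool_rot: [-0.001, 0.663, 0.748, -0.004]
contact_force: [-0.2, -0.3, -0.3]
gripper_width: 0.749
grasp_force: 0.0
```

```bash
python3 - <<'E'
from h import *
for s,t in(((240,331),(248,292)),((252,339.2),(251.7,304.3)),((270.4,333),(267.5,303.3))): print(onz("scene",[s],.058).round(4),onz("top",[t],.058).round(4))
im,d=grab_frame("top");c=cloud("top",d)
save("pics/d.png",cv2.resize(im[240:310,240:340],(800,560),interpolation=cv2.INTER_CUBIC))
S=np.load("s2.npy")
g=S[265:320,270:320].max(2)
save("pics/e.png",cv2.resize(S[280:320,270:320],(750,600),interpolation=cv2.INTER_CUBIC))
go([.3927,.2622,.03])
E
```

```text
[[0.4533 0.3449 0.058 ]] [[0.4566 0.3462 0.058 ]]
[[0.3912 0.3279 0.058 ]] [[0.3959 0.3306 0.058 ]]
[[0.3929 0.2625 0.058 ]] [[0.3964 0.2636 0.058 ]]
units [0.02 0.16 3.68] tcp [0.3891 0.2615 0.1221] R
 [[-0.119  0.993 -0.004]
 [ 0.993  0.119 -0.003]
 [-0.002 -0.005 -1.   ]]
```

View pics/d.png

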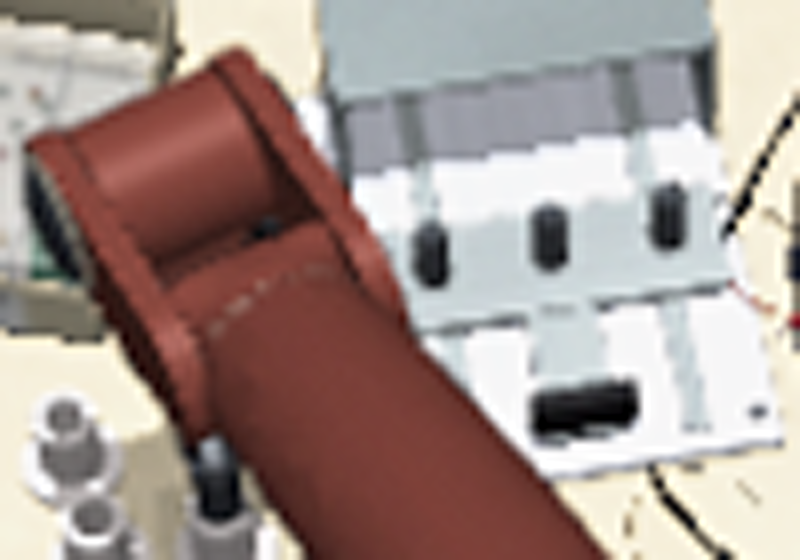

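View pics/e.png

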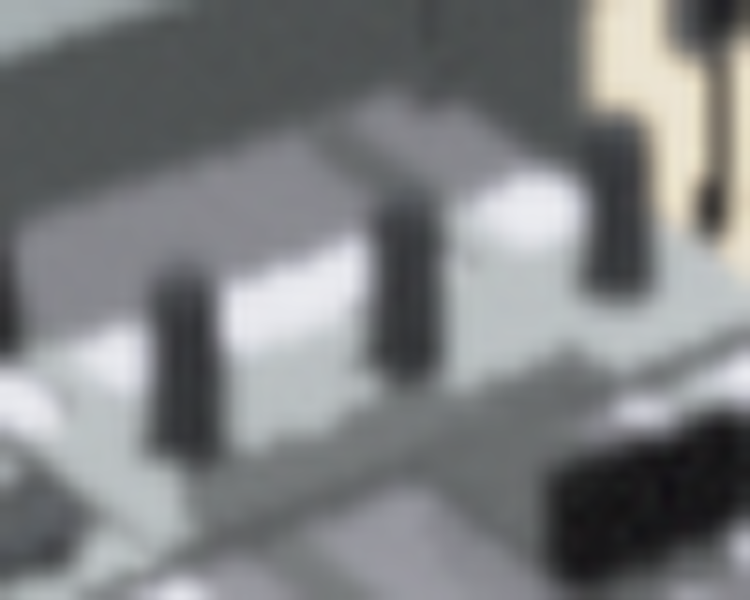

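Top crop: pin feet fronts are at crop (432,288), (549,271) and (668,250). Scene crop: they are at (185,462), (405,380) and (617,297). I'll triangulate the pins and grip sleeve 2.

```bash
python3 - <<'E'
from h import *
for n,uv,s,o in(("top",[(432,288),(549,271),(668,250)],8,(240,240)),("scene",[(185,462),(405,380),(617,297)],15,(270,280))):
    px=(np.array(uv,float)+.5)/s-.5+o; P=onz(n,px,.026); c0,_=ray(n,px); v=(P-c0)[:,:2]; v/=np.linalg.norm(v,axis=1)[:,None]
    print(n,(P[:,:2]+.01*v).round(4))
go([.3947,.263,.03])
E
```

```text
top [[0.5547 0.1483]
 [0.5614 0.0828]
 [0.5705 0.0157]]
scene [[0.5546 0.1432]
 [0.5616 0.0778]
 [0.5703 0.011 ]]
units [0.04 0.25 3.68] tcp [0.3891 0.2615 0.1221] R
 [[-0.119  0.993 -0.004]
 [ 0.993  0.119 -0.003]
 [-0.002 -0.005 -1.   ]]
```

jog_arm(
  targets=[
    [[0.04,0.22,2.0],[0,0,0],75],
    [[0.04,0.22,3.6],[0,0,0],75],
    [[0.04,0.22,3.6],[0,0,0],75],
    [[0.04,0.22,3.6],[0,0,0],0],
    [[0.04,0.22,3.6],[0,0,0],0],
    [[0.04,0.22,3.6],[0,0,0],0],
    [[0.04,0.22,3.6],[0,0,0],0],
    [[0.04,0.22,3.6],[0,0,0],0],
  ],
)

```text
time: 11.72
tool_pos: [0.3984, 0.2644, 0.0373]
tool_rot: [0.001, 0.664, 0.748, 0.002]
contact_force: [0.2, -1.9, 6.2]
gripper_width: 0.438
grasp_force: 61.0
```

jog_arm(
  targets=[
    [[0,0,-2],[0,0,0],0],
    [[0,0,-4],[0,0,0],0],
    [[0,0,-5.4],[0,0,0],0],
    [[0,0,-5.4],[0,0,0],0],
  ],
)

```text
time: 12.22
tool_pos: [0.3983, 0.2649, 0.1738]
tool_rot: [0.002, 0.664, 0.748, 0.004]
contact_force: [-0.9, -1.1, -1.1]
gripper_width: 0.442
grasp_force: 61.0
```

```bash
python3 - <<'E'
from h import *
go([.5615,.0795,.125]); s=state(); print(s["gripper_width"],s["contact_force"])
E
```

```text
units [-8.14  5.59  1.98] tcp [0.3983 0.2649 0.1738] R
 [[-0.118  0.993  0.008]
 [ 0.993  0.118  0.004]
 [ 0.003  0.008 -1.   ]]
0.44183117887922946 [-0.87270148 -1.11467226 -1.11743   ]
```

jog_arm(
  targets=[
    [[-8.15,5.6,0],[0,0,0],0],
    [[-8.15,5.6,0],[0,0,0],0],
    [[-8.15,5.6,0],[0,0,0],0],
    [[-8.15,5.6,0],[0,0,0],0],
    [[-8.15,5.6,0],[0,0,0],0],
    [[-8.15,5.6,1.0],[0,0,0],0],
    [[-8.15,5.6,2.0],[0,0,0],0],
    [[-8.15,5.6,2.0],[0,0,0],0],
  ],
)

```text
time: 13.22
tool_pos: [0.5557, 0.0785, 0.1154]
tool_rot: [-0.003, 0.664, 0.748, -0.003]
contact_force: [-0.0, -0.0, -1.2]
gripper_width: 0.435
grasp_force: 61.0
```

```bash
python3 - <<'E'
from h import *
go([.5615,.0795,.11]); s=state(); print(s["gripper_width"],s["contact_force"])
for n,z in(("scene",600),("top",800)):
    im,d=grab_frame(n); np.save(n+"3.npy",im)
a=np.load("scene3.npy")[255:335,250:350]; save("pics/f.png",cv2.resize(a,(750,600),interpolation=cv2.INTER_CUBIC))
E
```

```text
units [0.01 0.24 0.22] tcp [0.5557 0.0785 0.1154] R
 [[-0.118  0.993 -0.008]
 [ 0.993  0.118  0.   ]
 [ 0.001 -0.008 -1.   ]]
0.43537733950900787 [-0.01726493 -0.01022976 -1.18155431]
```

View pics/f.png

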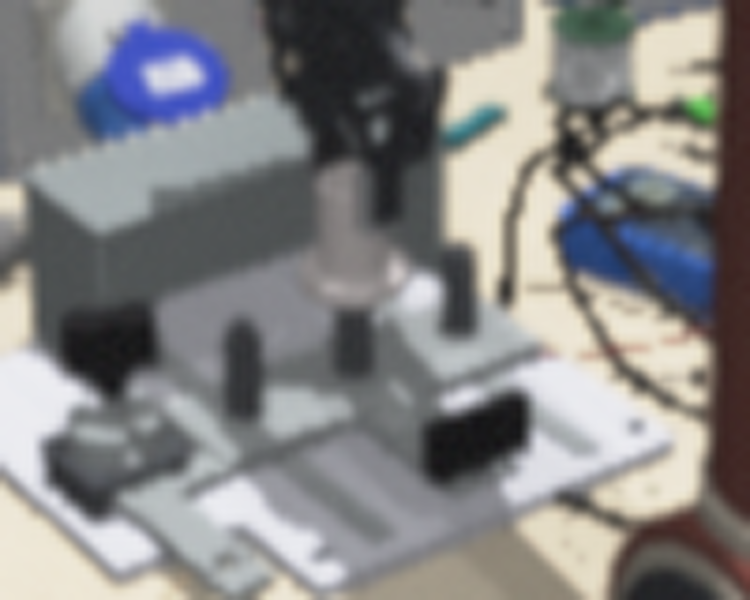

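The sleeve hangs over the middle pin: flange centre at crop (357,280), pin column at crop x≈353. Settling, then lowering gently.

jog_arm(
  targets=[
    [[0,0,0],[0,0,0],0],
    [[0,0,0],[0,0,0],0],
  ],
)

```text
time: 13.58
tool_pos: [0.5599, 0.078, 0.1208]
tool_rot: [0.001, 0.664, 0.748, 0.001]
contact_force: [1.1, -0.6, -0.4]
gripper_width: 0.445
grasp_force: 61.0
```

jog_arm(
  targets=[
    [[0,0,0.2],[0,0,0],0],
    [[0,0,0.4],[0,0,0],0],
    [[0,0,0.6],[0,0,0],0],
    [[0,0,0.7],[0,0,0],0],
    [[0,0,0.7],[0,0,0],0],
  ],
)

```text
time: 14.2
tool_pos: [0.5619, 0.0783, 0.1063]
tool_rot: [0.002, 0.664, 0.747, 0.002]
contact_force: [-1.6, 1.9, 13.5]
gripper_width: 0.441
grasp_force: 62.4
```

Stopped at 106 mm with 13 N, which is the taper height, so sleeve 2 is narrow as seen. Lifting it, and measuring the tray.

jog_arm(
  targets=[
    [[0,0,-1],[0,0,0],0],
    [[0,0,-3],[0,0,0],0],
    [[0,0,-4],[0,0,0],0],
    [[0,0,-4],[0,0,0],0],
  ],
)

```text
time: 14.7
tool_pos: [0.5607, 0.0778, 0.2046]
tool_rot: [0.002, 0.664, 0.747, 0.002]
contact_force: [1.1, -0.2, -0.7]
gripper_width: 0.444
grasp_force: 61.2
```

```bash
python3 - <<'E'
from h import *
T=np.load("topi.npy"); crop=T[275:320,385:460]
save("pics/g.png",cv2.resize(crop,(750,450),interpolation=cv2.INTER_CUBIC))
c=cloud("top",np.load("topd.npy"))
for u,v in((405,283),(443,287),(443,305),(405,306),(424,296),(420,300)): print((u,v),c[v,u].round(3),T[v,u])
go([.42,-.40,.18]);print(state()["joint_pos"].round(2),state()["contact_force"])
E
```

```text
(405, 283) [ 0.466 -0.336  0.039] [35 35 37]
(443, 287) [ 0.449 -0.507  0.013] [36 36 37]
(443, 305) [ 0.367 -0.495 -0.001] [187 178 156]
(405, 306) [ 0.368 -0.326  0.011] [48 51 56]
(424, 296) [ 0.417 -0.418  0.   ] [155 160 170]
(420, 300) [ 0.385 -0.392  0.026] [32 31 30]
units [-18.32  -7.84   0.95] tcp [0.5607 0.0778 0.2046] R
 [[-0.117  0.993  0.005]
 [ 0.993  0.117  0.   ]
 [-0.001  0.005 -1.   ]]
[ 0.01 -0.07  1.78 -0.    1.43 -0.11] [ 1.13503107 -0.16285505 -0.67224795]
```

View pics/g.png

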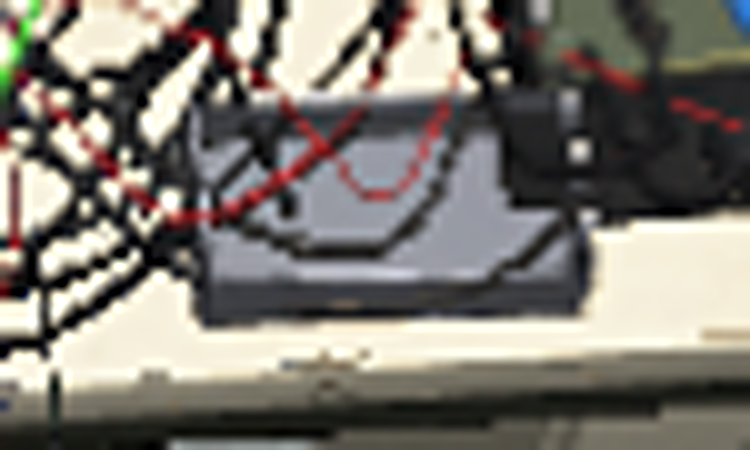

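The tray rim runs from about (405,303) to (443,303) at the front, with the rear rim near (405,285). A black load-board plug overhangs its right rear corner, so I'll place the sleeve left of centre.

```bash
python3 - <<'E'
from h import *
P=onz("top",[(405.4,303.2),(443.2,303),(404.4,285),(434,284.3)],.04);print(P.round(3)); print(onz("top",[(405.5,307),(443,306.3)],0).round(3))
a=np.degrees(np.arctan2(P[0,1]-P[1,1],P[0,0]-P[1,0]));print(a)
go([.42,-.385,.18])
E
```

```text
[[ 0.367 -0.324  0.04 ]
 [ 0.356 -0.487  0.04 ]
 [ 0.456 -0.332  0.04 ]
 [ 0.45  -0.462  0.04 ]]
[[ 0.369 -0.329  0.   ]
 [ 0.36  -0.494  0.   ]]
86.188257882065
units [-17.72  -7.77   0.95] tcp [0.5607 0.0778 0.2046] R
 [[-0.117  0.993  0.005]
 [ 0.993  0.117  0.   ]
 [-0.001  0.005 -1.   ]]
```

jog_arm(
  targets=[
    [[-17.1,-7.95,0.3],[0,0,1.3],0],
    [[-17.1,-7.95,0.3],[0,0,2.6],0],
    [[-17.1,-7.95,0.3],[0,0,3.9],0],
    [[-17.1,-7.95,0.3],[0,0,5.2],0],
    [[-17.1,-7.95,0.3],[0,0,6.5],0],
    [[-17.1,-7.95,0.3],[0,0,7.8],0],
    [[-17.1,-7.95,0.3],[0,0,9.1],0],
    [[-17.1,-7.95,0.3],[0,0,10],0],
  ],
)

```text
time: 15.7
tool_pos: [0.4098, -0.3717, 0.1917]
tool_rot: [-0.002, 0.99, 0.142, -0.001]
contact_force: [0.4, 0.6, -1.5]
gripper_width: 0.439
grasp_force: 61.2
```

jog_arm(
  targets=[
    [[0,0,0],[0,0,1.3],0],
    [[0,0,0],[0,0,2.6],0],
    [[0,0,0],[0,0,2.6],0],
    [[0,0,0],[0,0,2.6],0],
  ],
)

```text
time: 16.2
tool_pos: [0.4117, -0.3695, 0.1931]
tool_rot: [-0.001, 0.999, -0.034, -0.001]
contact_force: [1.2, -0.2, -1.0]
gripper_width: 0.44
grasp_force: 61.2
```

```bash
python3 - <<'E'
from h import *
go([.413,-.370,.042]);s=state();print(s["joint_pos"].round(2),s["gripper_width"])
c=cloud("top",np.load("topd.npy"));
for x in(.46,.48,.5):
  for y0 in(-.45,-.40,-.35):
    m=(abs(c[...,0]-x)<.01)&(abs(c[...,1]-y0)<.025);print(x,y0,m.sum(),c[m][:,2].max().round(3),end="; ")
E
```

```text
units [0.06 0.03 6.04] tcp [ 0.4117 -0.3695  0.1931] R
 [[ 0.998 -0.068 -0.001]
 [-0.068 -0.998  0.002]
 [-0.001 -0.002 -1.   ]]
[-0.87 -0.09  1.82  0.    1.42  0.77] 0.44007601314392103
0.46 -0.45 85 0.08; 0.46 -0.4 81 0.048; 0.46 -0.35 90 0.055; 0.48 -0.45 59 0.068; 0.48 -0.4 56 0.051; 0.48 -0.35 58 0.061; 0.5 -0.45 68 0.072; 0.5 -0.4 73 0.05; 0.5 -0.35 73 0.049;
```

jog_arm(
  targets=[
    [[0,0,2],[0,0,0],0],
    [[0,0,4],[0,0,0],0],
    [[0,0,5.3],[0,0,0],0],
    [[0,0,5.9],[0,0,0],0],
    [[0,0,6.1],[0,0,0],0],
    [[0,0,6.1],[0,0,0],0],
  ],
)

```text
time: 16.95
tool_pos: [0.4127, -0.3707, 0.0432]
tool_rot: [0.001, 0.999, -0.035, 0.001]
contact_force: [0.6, -1.3, 0.2]
gripper_width: 0.445
grasp_force: 61.2
```

jog_arm(
  targets=[
    [[0,0,0.12],[0,0,0],0],
    [[0,0,0.12],[0,0,0],0],
    [[0,0,0.12],[0,0,0],58],
    [[0,0,0.12],[0,0,0],58],
    [[0,0,0.12],[0,0,0],58],
    [[0,0,-2],[0,0,0],58],
    [[0,0,-4],[0,0,0],58],
    [[0,0,-5],[0,0,0],58],
  ],
)

```text
time: 17.95
tool_pos: [0.413, -0.3712, 0.1709]
tool_rot: [0.002, 0.999, -0.035, 0.002]
contact_force: [-0.5, 1.3, 0.1]
gripper_width: 0.582
grasp_force: 0.0
```

```bash
python3 - <<'E'
from h import *
go([.3955,.329,.18])
im,d=grab_frame("scene");np.save("s4.npy",im)
c=cloud("scene",d);ref=np.load("s1.npy").astype(int)
box=(slice(322,362),slice(228,286)); df=np.abs(im.astype(int)-ref).max(2)[box];print("changed px in sleeve area",(df>40).sum(),[(df[:,k:k+10]>40).sum() for k in range(0,58,10)])
m=(c[...,2]>.052)&(c[...,2]<.064)&(abs(c[...,0]-.42)<.1)&(abs(c[...,1]-.33)<.1)&(im.min(2)>90)
n,l=cv2.connectedComponents(m.astype(np.uint8))
for k in range(1,n):
    if (l==k).sum()>12: v,u=np.where(l==k); print(u.mean(),v.mean(),c[l==k].mean(0))
E
```

```text
units [ -2.68 -27.89  -0.48] tcp [ 0.413  -0.3712  0.1709] R
 [[ 0.997 -0.071  0.003]
 [-0.071 -0.997 -0.004]
 [ 0.004  0.004 -1.   ]]
changed px in sleeve area 625 [np.int64(4), np.int64(55), np.int64(70), np.int64(124), np.int64(189), np.int64(183)]
239.49056603773585 331.47169811320754 [0.45400232 0.34645981 0.05630076]
250.82142857142858 340.125 [0.39076535 0.33224791 0.05626974]
```

jog_arm(
  targets=[
    [[-1.2,-14,0],[0,0,-1.2],72],
    [[-1.2,-14,0],[0,0,-1.2],72],
    [[-1.2,-14,0],[0,0,-1.2],72],
    [[-1.2,-14,0],[0,0,-1.2],72],
    [[-1.2,-14,0],[0,0,-1.2],72],
    [[-1.2,-14,0],[0,0,-1.2],72],
    [[-1.2,-14,0],[0,0,-1.2],72],
  ],
)

```text
time: 18.88
tool_pos: [0.4062, -0.0167, 0.1661]
tool_rot: [-0.0, 0.999, 0.051, -0.0]
contact_force: [0.4, 0.1, -0.2]
gripper_width: 0.712
grasp_force: 0.0
```

```bash
python3 - <<'E'
from h import *
go([.3965,.329,.15])
E
```

```text
units [  1.02 -13.8    0.65] tcp [ 0.4062 -0.0167  0.1661] R
 [[ 0.995  0.101 -0.001]
 [ 0.101 -0.995  0.   ]
 [-0.001 -0.    -1.   ]]
```

jog_arm(
  targets=[
    [[1.0,-13.9,0.6],[0,0,-1.2],72],
    [[1.0,-13.9,0.6],[0,0,-1.2],72],
    [[1.0,-13.9,0.6],[0,0,-1.2],72],
    [[1.0,-13.9,0.6],[0,0,-1.2],72],
    [[1.0,-13.9,0.6],[0,0,-1.2],72],
    [[1.0,-13.9,0.6],[0,0,-1.2],72],
    [[1.0,-13.9,0.6],[0,0,-1.2],72],
    [[1.0,-13.9,0.6],[0,0,-1.2],72],
  ],
)

```text
time: 19.88
tool_pos: [0.3985, 0.3283, 0.1513]
tool_rot: [0.001, 0.991, 0.131, -0.001]
contact_force: [-0.4, 1.4, 0.4]
gripper_width: 0.718
grasp_force: 0.0
```

```bash
python3 - <<'E'
from h import *
go([.3965,.329,.032])
im,d=grab_frame("top");c=cloud("top",d)
# tray check
m=(c[...,2]>.052)&(c[...,2]<.07)&(abs(c[...,0]-.41)<.05)&(abs(c[...,1]+.37)<.05); print("tray sleeve",m.sum(),np.median(c[m],0))
E
```

```text
units [-0.06 -0.05  4.77] tcp [0.3985 0.3283 0.1513] R
 [[ 0.966  0.26  -0.001]
 [ 0.26  -0.966 -0.001]
 [-0.001  0.001 -1.   ]]
tray sleeve 51 [ 0.41509117 -0.36710677  0.05934614]
```

jog_arm(
  targets=[
    [[-0.06,-0.05,2.4],[0,0,0],72],
    [[-0.06,-0.05,4.7],[0,0,0],72],
    [[-0.06,-0.05,4.7],[0,0,0],72],
    [[-0.06,-0.05,4.7],[0,0,0],0],
    [[-0.06,-0.05,4.7],[0,0,0],0],
    [[-0.06,-0.05,4.7],[0,0,0],0],
    [[-0.06,-0.05,4.7],[0,0,0],0],
    [[-0.06,-0.05,4.7],[0,0,0],0],
  ],
)

```text
time: 20.92
tool_pos: [0.3989, 0.3315, 0.038]
tool_rot: [-0.001, 0.991, 0.132, 0.003]
contact_force: [0.2, -0.6, 8.1]
gripper_width: 0.409
grasp_force: 60.6
```

jog_arm(
  targets=[
    [[0,0,-2],[0,0,0],0],
    [[0,0,-4],[0,0,0],0],
    [[0,0,-5.4],[0,0,0],0],
    [[0,0,-5.4],[0,0,0],0],
    [[0,0,-5.4],[0,0,0],0],
  ],
)

```text
time: 21.55
tool_pos: [0.3958, 0.33, 0.1687]
tool_rot: [0.0, 0.991, 0.132, -0.001]
contact_force: [-0.0, -0.3, -1.6]
gripper_width: 0.406
grasp_force: 60.5
```

```bash
python3 - <<'E'
from h import *
go([.5705,.0135,.172])
E
```

```text
units [ 3.44 14.05 -0.13] tcp [0.3958 0.33   0.1687] R
 [[ 0.965  0.261 -0.001]
 [ 0.261 -0.965 -0.001]
 [-0.001  0.    -1.   ]]
```

jog_arm(
  targets=[
    [[3.4,14.0,-0.2],[0,0,1],0],
    [[3.4,14.0,-0.2],[0,0,1],0],
    [[3.4,14.0,-0.2],[0,0,1],0],
    [[3.4,14.0,-0.2],[0,0,1],0],
    [[3.4,14.0,-0.2],[0,0,1],0],
    [[3.4,14.0,-0.2],[0,0,1],0],
    [[3.4,14.0,-0.2],[0,0,1],0],
    [[3.4,14.0,-0.2],[0,0,1],0],
  ],
)

```text
time: 22.55
tool_pos: [0.5685, 0.0151, 0.1724]
tool_rot: [-0.001, 0.998, 0.062, -0.002]
contact_force: [-1.3, -0.6, -0.9]
gripper_width: 0.407
grasp_force: 60.8
```

jog_arm(
  targets=[
    [[0,0,1],[0,0,0],0],
    [[0,0,1.8],[0,0,0],0],
    [[0,0,1.8],[0,0,0],0],
    [[0,0,1.8],[0,0,0],0],
  ],
)

```text
time: 23.05
tool_pos: [0.5699, 0.0152, 0.1299]
tool_rot: [0.0, 0.998, 0.063, 0.0]
contact_force: [0.5, -0.1, -0.9]
gripper_width: 0.41
grasp_force: 60.7
```

```bash
python3 - <<'E'
from h import *
go([.5692,.0135,.0633]);s=state();print(s["contact_force"],s["gripper_width"])
E
```

```text
units [-0.04  0.06  2.66] tcp [0.5699 0.0152 0.1299] R
 [[ 0.992  0.125  0.   ]
 [ 0.125 -0.992 -0.   ]
 [ 0.     0.    -1.   ]]
[ 0.46402049 -0.14164849 -0.90275664] 0.40991087215347066
```

jog_arm(
  targets=[
    [[-0.03,0.06,0.5],[0,0,0],0],
    [[-0.03,0.06,0.8],[0,0,0],0],
    [[-0.03,0.06,1.0],[0,0,0],0],
    [[-0.03,0.06,1.2],[0,0,0],0],
    [[-0.03,0.06,1.2],[0,0,0],0],
  ],
)

```text
time: 23.68
tool_pos: [0.5691, 0.0132, 0.099]
tool_rot: [-0.0, 0.998, 0.062, -0.0]
contact_force: [2.1, 0.9, -1.3]
gripper_width: 0.403
grasp_force: 60.9
```

Passed the taper freely, so this one is wide. Continuing down.

jog_arm(
  targets=[
    [[0,0,0.4],[0,0,0],0],
    [[0,0,0.8],[0,0,0],0],
    [[0,0,1.1],[0,0,0],0],
    [[0,0,1.35],[0,0,0],0],
    [[0,0,1.35],[0,0,0],0],
  ],
)

```text
time: 24.3
tool_pos: [0.5685, 0.0131, 0.0646]
tool_rot: [-0.0, 0.998, 0.062, -0.001]
contact_force: [1.9, 1.1, -2.8]
gripper_width: 0.408
grasp_force: 60.6
```

jog_arm(
  targets=[
    [[0,0,0.1],[0,0,0],0],
    [[0,0,0.1],[0,0,0],0],
    [[0,0,0.1],[0,0,0],62],
    [[0,0,0.1],[0,0,0],62],
    [[0,0,0.1],[0,0,0],62],
    [[0,0,-2],[0,0,0],62],
    [[0,0,-3.5],[0,0,0],62],
    [[0,0,-3.5],[0,0,0],62],
  ],
)

```text
time: 25.3
tool_pos: [0.5719, 0.0127, 0.1578]
tool_rot: [0.001, 0.998, 0.062, 0.004]
contact_force: [0.6, 0.1, -0.7]
gripper_width: 0.62
grasp_force: 0.0
```

```bash
python3 - <<'E'
from h import *
for n in("scene","top"):
    im,d=grab_frame(n);c=cloud(n,d)
    for nm,(x,y) in dict(pin2=(.569,.0135),s0=(.455,.345),tray=(.414,-.369)).items():
        m=(np.linalg.norm(c[...,:2]-[x,y],axis=2)<.045)&(c[...,2]>.045)&(im.min(2)>60)&(np.ptp(im.astype(int),axis=2)<40);P=c[m]
        if len(P): t=np.percentile(P[:,2],95); print(n,nm,len(P),"top z",t.round(4),np.median(P[P[:,2]>t-.006],0).round(4))
go([.458,.344,.16]);print(state()["joint_pos"].round(2))
E
```

```text
scene pin2 387 top z 0.3866 [5.699e-01 3.000e-04 4.761e-01]
scene s0 86 top z 0.0601 [0.4539 0.3468 0.0568]
scene tray 51 top z 0.0631 [ 0.411  -0.3692  0.0607]
top pin2 11 top z 0.4775 [0.5865 0.0116 0.4762]
top s0 44 top z 0.0681 [0.4453 0.3411 0.0664]
top tray 59 top z 0.0703 [ 0.4128 -0.3699  0.0685]
units [ -2.77 -13.69  -0.28] tcp [0.5692 0.0131 0.1531] R
 [[ 0.992  0.124 -0.   ]
 [ 0.124 -0.992 -0.   ]
 [-0.     0.    -1.   ]]
[-0.11 -0.02  1.82 -0.    1.34  1.34]
```

jog_arm(
  targets=[
    [[-2.78,-13.75,-0.4],[0,0,0],72],
    [[-2.78,-13.75,-0.4],[0,0,0],72],
    [[-2.78,-13.75,-0.4],[0,0,0],72],
    [[-2.78,-13.75,-0.4],[0,0,0],72],
    [[-2.78,-13.75,-0.4],[0,0,0],72],
    [[-2.78,-13.75,-0.4],[0,0,0],72],
    [[-2.78,-13.75,-0.4],[0,0,0],72],
    [[-2.78,-13.75,-0.4],[0,0,0],72],
  ],
)

```text
time: 26.4
tool_pos: [0.4569, 0.3447, 0.1615]
tool_rot: [0.001, 0.998, 0.062, -0.001]
contact_force: [-0.2, -0.7, 0.5]
gripper_width: 0.72
grasp_force: 0.0
```

```bash
python3 - <<'E'
from h import *
go([.458,.3455,.032])
im,d=grab_frame("scene");c=cloud("scene",d)
for nm,(x,y) in dict(pin2=(.565,.0155),s0=(.455,.345)).items():
        m=(np.linalg.norm(c[...,:2]-[x,y],axis=2)<.03)&(c[...,2]>.045)&(c[...,2]<.11)&(im.min(2)>60)&(np.ptp(im.astype(int),axis=2)<40);P=c[m]
        if len(P): t=np.percentile(P[:,2],95); print(nm,len(P),"top z",t.round(4),np.median(P[P[:,2]>t-.006],0).round(4))
save("pics/i.png",cv2.resize(im[255:375,210:350],(700,600),interpolation=cv2.INTER_CUBIC))
E
```

```text
units [ 0.06 -0.04  5.18] tcp [0.4569 0.3447 0.1615] R
 [[ 0.992  0.125 -0.002]
 [ 0.125 -0.992 -0.002]
 [-0.003  0.002 -1.   ]]
pin2 113 top z 0.0845 [0.5622 0.0134 0.0819]
s0 87 top z 0.0596 [0.4495 0.3467 0.057 ]
```

View pics/i.png

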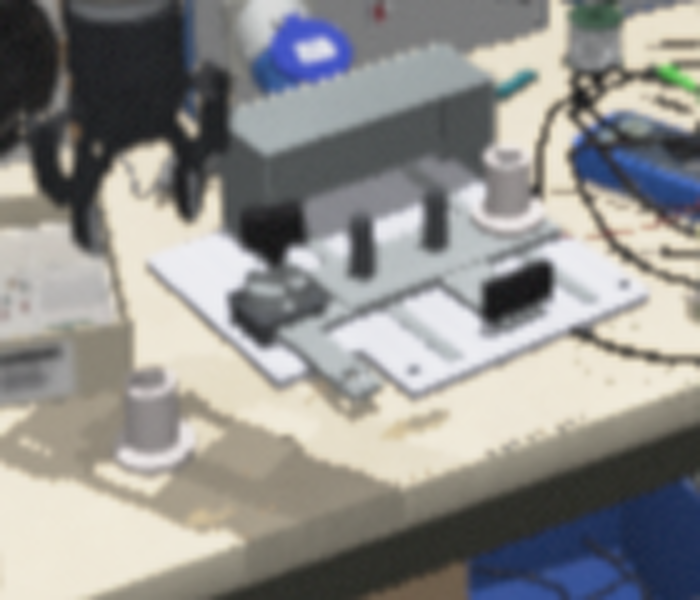

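The second sleeve is seated on the right pin (top at z 84 mm). The last one stands at scene (240,331), unmoved. Taking it.

jog_arm(
  targets=[
    [[0.05,-0.04,2.4],[0,0,0],72],
    [[0.05,-0.04,4.8],[0,0,0],72],
    [[0.05,-0.04,5.1],[0,0,0],72],
    [[0.05,-0.04,5.1],[0,0,0],0],
    [[0.05,-0.04,5.1],[0,0,0],0],
    [[0.05,-0.04,5.1],[0,0,0],0],
    [[0.05,-0.04,5.1],[0,0,0],0],
    [[0.05,-0.04,5.1],[0,0,0],0],
  ],
)

```text
time: 27.45
tool_pos: [0.46, 0.3475, 0.0378]
tool_rot: [-0.001, 0.998, 0.062, 0.002]
contact_force: [-0.1, 0.4, 6.2]
gripper_width: 0.452
grasp_force: 60.9
```

jog_arm(
  targets=[
    [[0,0,-2],[0,0,0],0],
    [[0,0,-4],[0,0,0],0],
    [[0,0,-5.6],[0,0,0],0],
    [[0,0,-5.6],[0,0,0],0],
    [[0,0,-5.6],[0,0,0],0],
  ],
)

```text
time: 28.08
tool_pos: [0.4578, 0.3463, 0.1743]
tool_rot: [0.0, 0.998, 0.062, -0.001]
contact_force: [-1.1, -0.8, -1.5]
gripper_width: 0.449
grasp_force: 61.0
```

```bash
python3 - <<'E'
from h import *
go([.5535,.1445,.18])
E
```

```text
units [ 2.79  8.49 -0.23] tcp [0.4578 0.3463 0.1743] R
 [[ 0.992  0.125 -0.002]
 [ 0.125 -0.992 -0.001]
 [-0.002  0.001 -1.   ]]
```

jog_arm(
  targets=[
    [[2.78,11.1,-0.2],[0,0,-1.3],0],
    [[2.78,11.1,-0.2],[0,0,-2.6],0],
    [[2.78,11.1,-0.2],[0,0,-3.9],0],
    [[2.78,11.1,-0.2],[0,0,-5.2],0],
    [[2.78,11.1,-0.2],[0,0,-6.5],0],
    [[2.78,11.1,-0.2],[0,0,-7.8],0],
    [[2.78,11.1,-0.2],[0,0,-9.1],0],
    [[2.78,11.1,-0.2],[0,0,-10.2],0],
  ],
)

```text
time: 29.08
tool_pos: [0.5605, 0.0796, 0.1774]
tool_rot: [-0.002, 0.713, 0.701, -0.002]
contact_force: [0.7, 0.2, -0.7]
gripper_width: 0.452
grasp_force: 61.1
```

jog_arm(
  targets=[
    [[0,0,0],[0,0,-1.0],0],
    [[0,0,1],[0,0,-1.0],0],
    [[0,0,1.8],[0,0,-1.0],0],
    [[0,0,1.8],[0,0,-1.0],0],
    [[0,0,1.8],[0,0,-1.0],0],
  ],
)

```text
time: 29.7
tool_pos: [0.5621, 0.08, 0.1356]
tool_rot: [-0.0, 0.664, 0.747, -0.0]
contact_force: [-0.2, 0.1, -1.1]
gripper_width: 0.449
grasp_force: 61.1
```

```bash
python3 - <<'E'
from h import *
go([.5615,.079,.10]);s=state();print(s["contact_force"],s["gripper_width"])
E
```

```text
units [-0.04 -0.03  1.42] tcp [0.5621 0.08   0.1356] R
 [[-0.117  0.993 -0.   ]
 [ 0.993  0.117 -0.   ]
 [ 0.    -0.    -1.   ]]
[-0.24853832  0.08026299 -1.1402544 ] 0.44921608459170737
```

jog_arm(
  targets=[
    [[-0.04,-0.03,0.6],[0,0,0],0],
    [[-0.04,-0.03,0.9],[0,0,0],0],
    [[-0.04,-0.03,1.2],[0,0,0],0],
    [[-0.04,-0.03,1.4],[0,0,0],0],
    [[-0.04,-0.03,1.4],[0,0,0],0],
  ],
)

```text
time: 30.32
tool_pos: [0.5695, 0.0783, 0.1118]
tool_rot: [0.007, 0.664, 0.747, 0.006]
contact_force: [-1.4, -2.8, 31.2]
gripper_width: 0.45
grasp_force: 64.0
```

Blocked at 112 mm (31 N) with a tilt, so it may be misaligned. Lifting to look.

jog_arm(
  targets=[
    [[0,0,0.6],[0,0,0],0],
    [[0,0,0],[0,0,0],0],
    [[0,0,0],[0,0,0],0],
  ],
)

```text
time: 30.7
tool_pos: [0.5637, 0.0792, 0.1031]
tool_rot: [0.002, 0.664, 0.747, 0.002]
contact_force: [2.5, 2.3, 2.8]
gripper_width: 0.451
grasp_force: 71.3
```

```bash
python3 - <<'E'
from h import *
s=state();print(s["tool_pos"],s["contact_force"],s["gripper_width"])
im,d=grab_frame("scene");im2,d2=grab_frame("top")
a=cv2.resize(im[265:325,265:340],(500,400),interpolation=cv2.INTER_CUBIC);b=cv2.resize(im2[230:290,275:315],(267,400),interpolation=cv2.INTER_CUBIC)
save("pics/j.png",np.hstack([a,b]))
E
```

```text
[0.56368594 0.07920351 0.10306501] [2.48887998 2.26580872 2.79233377] 0.4509320046702559
```

View pics/j.png

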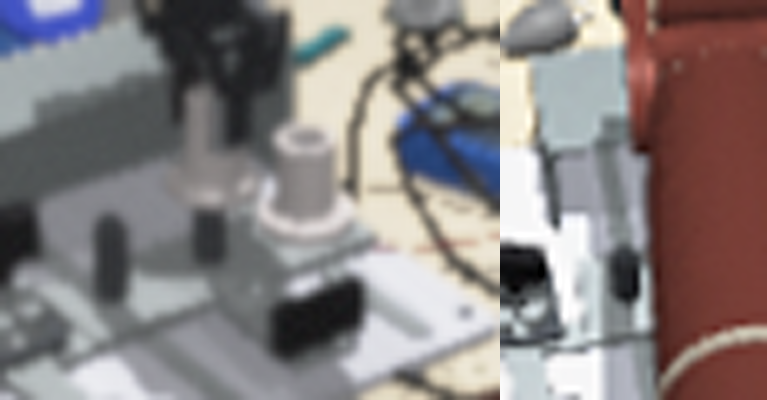

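The sleeve now sits about 35 mm above the foot, and the upward force is down to 3 N. It appears to have slipped past the taper, so I'll lower gently and watch the force.

jog_arm(
  targets=[
    [[0,0,0.15],[0,0,0],0],
    [[0,0,0.3],[0,0,0],0],
    [[0,0,0.3],[0,0,0],0],
  ],
)

```text
time: 31.18
tool_pos: [0.5602, 0.0793, 0.0913]
tool_rot: [-0.002, 0.664, 0.747, -0.001]
contact_force: [2.5, 3.8, -3.1]
gripper_width: 0.452
grasp_force: 70.9
```

jog_arm(
  targets=[
    [[0.05,0.05,0.4],[0,0,0],0],
    [[0.05,0.05,0.7],[0,0,0],0],
    [[0.05,0.05,0.9],[0,0,0],0],
    [[0.05,0.05,0.9],[0,0,0],0],
  ],
)

```text
time: 31.68
tool_pos: [0.566, 0.082, 0.0752]
tool_rot: [0.002, 0.664, 0.747, 0.004]
contact_force: [-2.0, 8.2, 16.3]
gripper_width: 0.454
grasp_force: 73.3
```

jog_arm(
  targets=[
    [[0,0,-0.1],[0,0,0],0],
    [[0,0,-0.1],[0,0,0],65],
    [[0,0,-0.1],[0,0,0],65],
    [[0,0,-0.1],[0,0,0],65],
    [[0,0,-2],[0,0,0],65],
    [[0,0,-3.5],[0,0,0],65],
    [[0,0,-3.5],[0,0,0],65],
  ],
)

```text
time: 32.55
tool_pos: [0.565, 0.08, 0.1623]
tool_rot: [0.003, 0.664, 0.747, 0.002]
contact_force: [0.9, -0.4, 0.3]
gripper_width: 0.647
grasp_force: 0.0
```

```bash
python3 - <<'E'
from h import *
im,d=grab_frame("scene");c=cloud("scene",d)
for nm,(x,y) in dict(pin1=(.558,.081),pin2=(.565,.0155)).items():
        m=(np.linalg.norm(c[...,:2]-[x,y],axis=2)<.03)&(c[...,2]>.045)&(c[...,2]<.13)&(im.min(2)>60)&(np.ptp(im.astype(int),axis=2)<40);P=c[m]
        t=np.percentile(P[:,2],95); print(nm,len(P),"top z",t.round(4),np.median(P[P[:,2]>t-.006],0).round(4))
save("pics/k.png",cv2.resize(im[265:325,265:340],(750,600),interpolation=cv2.INTER_CUBIC)); print(state()["tool_pos"],state()["contact_force"])
E
```

```text
pin1 113 top z 0.0848 [0.5568 0.0808 0.0823]
pin2 116 top z 0.0842 [0.5643 0.0156 0.082 ]
[0.56353522 0.07999922 0.15977177] [-0.05215616 -0.35404615 -0.11415217]
```

View pics/k.png

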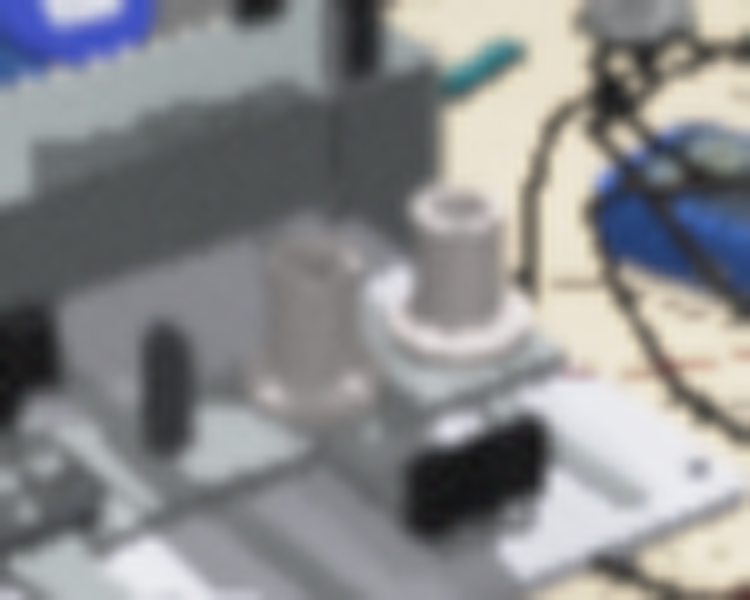

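Both sleeves are fully down on the middle and right pins (tops at z 84–85 mm), and the left pin is empty. Now gripping the handle to push home.

jog_arm(
  targets=[
    [[0,-4.45,0],[0,0,0],50],
    [[0,-4.45,0],[0,0,0],50],
    [[0,-4.45,2],[0,0,0],50],
    [[0,-4.45,4],[0,0,0],50],
    [[0,-4.45,4.75],[0,0,0],50],
    [[0,-4.45,4.75],[0,0,0],50],
  ],
)

```text
time: 33.35
tool_pos: [0.4488, 0.0671, 0.0359]
tool_rot: [-0.003, 0.664, 0.747, -0.003]
contact_force: [-0.2, -0.3, -0.5]
gripper_width: 0.503
grasp_force: 0.0
```

jog_arm(
  targets=[
    [[0,0,0],[0,0,0],0],
    [[0,0,0],[0,0,0],0],
    [[0,0,0],[0,0,0],0],
    [[0,0,0],[0,0,0],0],
    [[0,0,0],[0,0,0],0],
  ],
)

```text
time: 33.98
tool_pos: [0.4535, 0.0672, 0.0409]
tool_rot: [0.001, 0.664, 0.748, 0.001]
contact_force: [1.9, 0.6, 5.7]
gripper_width: 0.146
grasp_force: 60.5
```

jog_arm(
  targets=[
    [[0,0.3,-0.1],[0,0,0],0],
    [[0,0.8,-0.1],[0,0,0],0],
    [[0,1.3,-0.1],[0,0,0],0],
    [[0,1.8,-0.1],[0,0,0],0],
    [[0,2.3,-0.1],[0,0,0],0],
    [[0,2.8,-0.1],[0,0,0],0],
    [[0,3.3,-0.1],[0,0,0],0],
    [[0,3.6,-0.1],[0,0,0],0],
  ],
)

```text
time: 34.98
tool_pos: [0.5415, 0.0776, 0.041]
tool_rot: [-0.001, 0.664, 0.748, -0.001]
contact_force: [-2.8, -5.2, -7.5]
gripper_width: 0.146
grasp_force: 59.7
```

jog_arm(
  targets=[
    [[0,0.2,0],[0,0,0],0],
    [[0,0.35,0],[0,0,0],0],
    [[0,0.45,0],[0,0,0],0],
    [[0,0.45,0],[0,0,0],0],
  ],
)

```text
time: 35.48
tool_pos: [0.5513, 0.0788, 0.041]
tool_rot: [-0.001, 0.664, 0.748, -0.002]
contact_force: [-5.0, -4.9, -7.6]
gripper_width: 0.147
grasp_force: 59.8
```

jog_arm(
  targets=[
    [[0,0.08,0],[0,0,0],0],
    [[0,0.1,0],[0,0,0],0],
    [[0,0.1,0],[0,0,0],0],
  ],
)

```text
time: 35.85
tool_pos: [0.5513, 0.0788, 0.041]
tool_rot: [-0.003, 0.664, 0.748, -0.004]
contact_force: [-14.3, -6.7, 0.3]
gripper_width: 0.147
grasp_force: 60.9
```

jog_arm(
  targets=[
    [[0,-0.05,0],[0,0,0],0],
    [[0,-0.05,0],[0,0,0],45],
    [[0,-0.05,0],[0,0,0],45],
    [[0,-0.05,0],[0,0,0],45],
    [[0,-0.05,-2.5],[0,0,0],45],
    [[0,-0.05,-5],[0,0,0],45],
    [[0,-0.05,-5.2],[0,0,0],45],
  ],
)

```text
time: 36.72
tool_pos: [0.5585, 0.0797, 0.1802]
tool_rot: [0.005, 0.664, 0.748, 0.005]
contact_force: [0.4, -0.6, 0.2]
gripper_width: 0.448
grasp_force: 0.0
```

```bash
python3 - <<'E'
from h import *
go([.5378,.2178,.15])
im,d=grab_frame("scene");c=cloud("scene",d)
m=np.zeros((480,640),bool);m[285:312,252:275]=1
m&=(im.max(2)<70)&(c[...,2]>.09)&(c[...,2]<.125);P=c[m];print(len(P),np.sort(P[:,2])[-5:],cv2.minAreaRect((P[:,:2]*1000).astype(np.float32)))
E
```

```text
units [ 5.59 -0.19  1.2 ] tcp [0.5585 0.0797 0.1802] R
 [[-0.118  0.993  0.014]
 [ 0.993  0.118  0.001]
 [-0.001  0.014 -1.   ]]
82 [0.10958804 0.10998219 0.11165186 0.1116654  0.11182893] ((536.8040161132812, 220.7428436279297), (44.91686248779297, 21.95057487487793), 81.52180480957031)
```

jog_arm(
  targets=[
    [[5.6,-0.1,0.6],[0,0,1.2],45],
    [[5.6,-0.1,0.6],[0,0,2.5],45],
    [[5.6,-0.1,0.6],[0,0,2.5],45],
    [[5.6,-0.1,0.6],[0,0,2.5],45],
    [[5.6,-0.1,0.6],[0,0,2.5],45],
  ],
)

```text
time: 37.4
tool_pos: [0.5347, 0.2174, 0.1561]
tool_rot: [-0.0, 0.784, 0.621, -0.001]
contact_force: [0.4, -0.0, 0.0]
gripper_width: 0.45
grasp_force: 0.0
```

```bash
python3 - <<'E'
from h import *
go([.5378,.2178,.080])
E
```

```text
units [0.05 0.12 3.04] tcp [0.5347 0.2174 0.1561] R
 [[ 0.229  0.973 -0.001]
 [ 0.973 -0.229 -0.001]
 [-0.001 -0.001 -1.   ]]
```

jog_arm(
  targets=[
    [[0.05,0.12,1.5],[0,0,0],45],
    [[0.05,0.12,3.0],[0,0,0],45],
    [[0.05,0.12,3.0],[0,0,0],45],
    [[0.05,0.12,3.0],[0,0,0],0],
    [[0.05,0.12,3.0],[0,0,0],0],
    [[0.05,0.12,3.0],[0,0,0],0],
    [[0.05,0.12,3.0],[0,0,0],0],
  ],
)

```text
time: 38.28
tool_pos: [0.5397, 0.2185, 0.0841]
tool_rot: [0.001, 0.784, 0.621, 0.001]
contact_force: [0.7, -2.7, 5.1]
gripper_width: 0.173
grasp_force: 61.9
```

jog_arm(
  targets=[
    [[0,0,-0.15],[0,0,0],0],
    [[0,0,-0.3],[0,0,0],0],
    [[0,0,-0.3],[0,0,0],0],
  ],
)

```text
time: 38.65
tool_pos: [0.539, 0.2183, 0.0878]
tool_rot: [0.001, 0.784, 0.621, 0.001]
contact_force: [8.1, -1.0, -11.9]
gripper_width: 0.173
grasp_force: 59.6
```

jog_arm(
  targets=[
    [[0,0,-0.06],[0,0,0],0],
    [[0,0,-0.06],[0,0,1.3],0],
    [[0,0,-0.06],[0,0,2.6],0],
    [[0,0,-0.06],[0,0,3.9],0],
    [[0,0,-0.06],[0,0,5.2],0],
    [[0,0,-0.06],[0,0,6.5],0],
    [[0,0,-0.06],[0,0,7.8],0],
    [[0,0,-0.06],[0,0,8.8],0],
  ],
)

```text
time: 39.65
tool_pos: [0.5386, 0.2186, 0.0888]
tool_rot: [-0.0, 0.999, 0.053, 0.001]
contact_force: [7.4, 0.9, -11.7]
gripper_width: 0.178
grasp_force: 59.6
```

jog_arm(
  targets=[
    [[0,0,0],[0,0,0],0],
    [[0,0,0.3],[0,0,0],0],
    [[0,0,0.6],[0,0,0],0],
    [[0,0,0.75],[0,0,0],0],
    [[0,0,0.75],[0,0,0],0],
  ],
)

```text
time: 40.28
tool_pos: [0.5388, 0.2186, 0.0715]
tool_rot: [-0.0, 0.998, 0.055, 0.001]
contact_force: [6.0, -0.5, -6.2]
gripper_width: 0.173
grasp_force: 60.4
```

```bash
python3 - <<'E'
from h import *
go([.5378,.2178,.080]);s=state();print(s["ft_torque"],s["contact_force"])
E
```

```text
units [-0.04  0.03 -0.34] tcp [0.5388 0.2186 0.0715] R
 [[ 0.994  0.111  0.002]
 [ 0.111 -0.994  0.   ]
 [ 0.002 -0.    -1.   ]]
[-0.06837553 -1.23073356 -0.03732068] [ 5.98875959 -0.48907646 -6.17633033]
```

jog_arm(
  targets=[
    [[0,0,0.06],[0,0,0],0],
    [[0,0,0.06],[0,0,0],0],
    [[0,0,0.06],[0,0,0],40],
    [[0,0,0.06],[0,0,0],40],
    [[0,0,0.06],[0,0,0],40],
    [[0,0,-2],[0,0,0],40],
    [[0,0,-4],[0,0,0],40],
    [[0,0,-5],[0,0,0],40],
  ],
)

```text
time: 41.28
tool_pos: [0.5393, 0.219, 0.201]
tool_rot: [-0.001, 0.998, 0.055, 0.002]
contact_force: [-0.5, 0.4, -0.3]
gripper_width: 0.399
grasp_force: 0.0
```

jog_arm(
  targets=[
    [[-4,0,-1],[0,0,0],40],
    [[-4,0,-1],[0,0,0],40],
    [[-4,0,-1],[0,0,0],40],
  ],
)

```text
time: 41.65
tool_pos: [0.4374, 0.2077, 0.2232]
tool_rot: [-0.0, 0.998, 0.056, 0.001]
contact_force: [0.7, -0.5, -0.1]
gripper_width: 0.402
grasp_force: 0.0
```

```bash
python3 - <<'E'
from h import *
im,d=grab_frame("scene");c=cloud("scene",d);im2,d2=grab_frame("top");c2=cloud("top",d2)
def dk(nm,I,C,x,y,r,z0,z1):
    P=C[(np.linalg.norm(C[...,:2]-[x,y],axis=2)<r)&(I.max(2)<70)&(C[...,2]>z0)&(C[...,2]<z1)]
    if len(P)>3: print(nm,len(P),"zmax",np.percentile(P[:,2],95).round(4),cv2.minAreaRect((P[:,:2]*1000).astype(np.float32)))
dk("knob s",im,c,.536,.22,.035,.067,.13);dk("knob t",im2,c2,.537,.22,.035,.067,.13)
dk("handle s",im,c,.547,.079,.04,.02,.075);dk("handle t",im2,c2,.549,.079,.04,.02,.075)
def wh(nm,I,C,x,y,z0,z1):
    P=C[(np.linalg.norm(C[...,:2]-[x,y],axis=2)<.045)&(C[...,2]>z0)&(C[...,2]<z1)&(I.min(2)>60)]
    if len(P): print(nm,len(P),np.percentile(P[:,2],95).round(4),np.median(P,0).round(3))
for n,x,y in(("pin1",.661,.09),("pin2",.669,.025)): wh(n,im,c,x-.01,y,.07,.1)
wh("tray",im2,c2,.413,-.369,.05,.09);wh("tin",im,c,.385,.502,.015,.04);wh("reel",im2,c2,.4,-.095,.055,.085)
E
```

```text
knob s 79 zmax 0.0974 ((536.90087890625, 220.1119384765625), (49.11022186279297, 16.347518920898438), 3.734961986541748)
handle s 85 zmax 0.058 ((543.4613037109375, 82.09447479248047), (14.309085845947266, 52.41164016723633), 5.892956733703613)
handle t 45 zmax 0.0694 ((549.423583984375, 76.98199462890625), (21.485809326171875, 47.96272277832031), 12.298955917358398)
pin1 49 0.0858 [0.646 0.093 0.079]
pin2 69 0.0898 [0.654 0.02  0.08 ]
tray 49 0.0703 [ 0.412 -0.369  0.058]
tin 200 0.0276 [0.382 0.504 0.024]
reel 201 0.0804 [ 0.398 -0.092  0.068]
```

```bash
python3 -c "
from plant import *
print(job_done())"
```

```text
the job is handed in; nothing more can be done
None
```

The job is handed in: the two wide sleeves are fully down on the middle and right gauge pins, the narrow one is in the tray, the carriage is home and the pin is down and locked. One slip: seating the second wide sleeve, it caught on the taper, and I then jogged down instead of up, pushing it past without reading the peak force (last reading 31 N).

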